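# Load a brass bar under a sprung hold-down roller

### The job

Load the brass bar into the filing fixture: lay it on the steel bed with its bevelled nose towards the sprung roller, slide it forward so the nose pushes the hold-down arm up and back, and keep sliding until you feel the nose push the stop's light plunger in and come up firmly against the solid end stop, without ramming it. Let go without drawing the bar back, so that the roller bears down on it and holds it flat and home, and leave the dish, the jar and the file where they are.

Things in the scene. Friction and masses are not known exactly. Their poses are not given: they have to be found in the camera images.
- bar: Brass bar, 125 long x 24 wide x 14 mm thick, 0.34 kg, lying flat. Origin: centre of its underside; x along it towards the nose, z up. Its last 16 mm is the bevelled nose: the top slopes from 14 mm thick (46.5 mm ahead of the origin) down to 3 mm at the tip (62.5 mm ahead). Grip it across the 24 mm width about 45 mm behind the origin, well back from the roller; the square tail ends 62.5 mm behind.
- bar_nose (a point): The tip of the bar's nose, on its underside (62.5 mm ahead of the bar's origin along its x).
- fixture: Filing fixture fixed to the bench. Its flat steel bed is 25 mm above the bench, 90 wide, from 120 mm behind to 125 mm ahead of the origin (bench level, mid-line, under the resting roller); x is the feed direction. Two posts 105 mm ahead, 38 mm above the bed, carry the arm. The bed more than 28 mm behind the origin is clear: a gripper can straddle the bar there.
- guide_mouth (a point): Where the guide rails begin, on the bed's mid-line, 10 mm behind the fixture's origin. The two steel rails, 7 mm high and 27 mm apart (1.5 mm play each side of the bar), run 66 mm forward from here; flared lead-ins reach 18 mm further back.
- hold_down (a joint): Sprung hold-down arm (two aluminium straps, black roller), pivoted on the posts 105 mm ahead of the fixture's origin, 30 mm above the bed. Rad: 0 at rest, grows as the roller is pushed up, 0.086 on the bar's full thickness. The spring presses 4 N at rest, 6 N on the bar. Wedging the nose under takes about 5 to 15 N of push, sliding on beneath it 2 to 8 N.
- roller (a point): Centre of the free-turning roller (16 mm diameter, 22 wide) at the arm's free end; at rest 13 mm above the bed, over the fixture's origin. Its underside is then 5 mm above the bed, so the nose tip passes beneath and the bevel drives it up, starting with the tip about level with the fixture's origin and done about 20 mm later.
- stop: Adjustable end stop: a steel block fixed on the bed, near face 64 mm ahead of the fixture's origin (the origin here: foot of that face; x is the feed direction). Its screw-set steel pad, 22 wide and 9 high, reaches back towards the roller; the pad's solid face stands 8 to 38 mm behind this origin, set anew each time and not measured: feel for it.
- stop_line (a point): Middle of the stop's near face, 5 mm above the bed. A light brass plunger pokes 4 mm out of the pad's face; it yields at under 1 N, then the nose meets the solid pad. Home means plunger pushed in and nose on the pad: about 10 N more than the sliding force shows it; over 15 N on the stop is ramming. If the bar slips back over 3 mm the plunger loses it.
- dish: Small white ceramic bowl, 68 mm across, 24 mm high, between the robot and the work; leave it alone. Origin: centre of its underside.
- jar: Small amber glass jar with a steel cap, 44 mm across, 55 mm high, beyond the work; leave it alone. Origin: centre of its underside.
- file: Hand file with a round wooden handle, about 205 mm long, 22 mm high, lying on the far part of the bench; leave it alone. Origin: about mid-length, at bench level.
Things that resemble listed ones, but are neither listed nor needed, are in the scene too. Of the things shaped like the bar, the brass one is meant.

How it is judged (in metres and radians):
On the way, in this order (a step that is already met when the one before it is completed fails the run):
1. the bar's nose has pushed the sprung hold-down arm up (arm above 0.04 rad, the roller over the bar within the guides, the nose not yet home) (value of joint hold_down above 0.04 rad and x of roller in the frame of bar between 0.002 and 0.0625 m and y of roller in the frame of bar between -0.01 and 0.01 m), for 0.05 s.
2. the nose pressed home on the end stop's solid pad with more than 3 N (contact force between bar and stop above 3 N), for 0.05 s.
At the end, for the whole second after the job is handed in: The bar lies flat on the bed between the rails (within 3 degrees and 4 mm of the middle), its nose still pressing the end stop's sprung plunger in (more than 0.2 N between bar and stop), with the roller standing on its top (arm between 0.06 and 0.12 rad), released and at rest (contact force between bar and stop above 0.2 N and x of bar_nose in the frame of stop between -0.043 and -0.006 m and y of bar_nose in the frame of stop between -0.004 and 0.004 m and z of bar_nose in the frame of stop between -0.002 and 0.002 m and angle between the x axis of bar and the x axis of fixture, either way round below 0.06 rad and angle between bar's own z axis and vertical below 0.05 rad and value of joint hold_down between 0.06 and 0.12 rad and z of roller in the frame of bar above 0.018 m and linear speed of bar below 0.01 m/s); the robot touches nothing.
It fails at once if the bar pressed against the end stop with more than 15 N (contact force between bar and stop above 15 N).
It fails at once if the dish, the jar or the file pushed more than 30 mm away, or the jar or dish knocked over (distance of any of dish, jar, file from where it was at the start of the episode above 0.03 m or angle between any of dish, jar's own z axis and vertical above 0.5 rad).
It also fails if it takes over 48 s, if anything falls off the work surface, if the arm or the gripper's body presses on something with over 40 N, if the wrist force passes 120 N, or if a joint passes its speed limit or range.

### The arm

A 6-joint arm with a two-finger parallel gripper is mounted at the origin on the work surface. World frame = base frame: x ahead of the robot, y to its left, z up, the work surface at z = 0. Lengths are in m, angles in degrees, forces in N, time in s.
With the tool pointing down it reaches from about 0.4 to 0.825 m from the base axis. Payload 7 kg.
Tool frame: the origin (TCP) lies on the centre line of the jaws, within the pads' length; the fingertips stand 22 mm ahead of it and the grasp point (between the pads) lies 3 mm ahead of it; z points along the fingers, y is the line along which they close (so a half turn about z gives the same grasp; the last joint's range is limited). The gripper opens to 88 mm and grips with 3 to 60 N. Pads are 19 mm wide; open, the fingers measure 130 mm over their backs; the gripper's body (78 mm by 193 mm) begins 47 mm behind the grasp point.
Start: joints at [-59.353, 20.546, 0.682, 0, -70.136, -16.507], TCP at [0.165, -0.655, 0.249] pointing down, gripper open.
Joint ranges: [-176.03, 176.03], [-82.01, 121.73], [-58.28, 71.71], [-173.87, 95.51], [-174.79, -0.11], [-173.66, 173.66]. Speed limits (degrees/s): [136.94, 136.94, 172.46, 180, 180, 180].

### API

Orientations are given as [roll, pitch, yaw] about the fixed x, y, z axes, in that order (R = Rz(yaw) Ry(pitch) Rx(roll)).
In Python, from plant import get_state, cams, r gives the robot as it stands.
- The arm moves only by the tool apply_moves, never from a script. Its argument "targets" is a list of rows, each an object with "dp": the shift along the world's x, y, z in m, a list of three; "yaw": the turn about the world's z in degrees. In form: [{"dp": [x, y, z], "yaw": yaw}, ...]. A call has 1 to 20 rows; each row is the pose to reach, as a shift and turn from the pose commanded when the call began; what a row does not reach only later rows make up. A row lasts 1/12 s, in which the tool goes at most 41.7 mm and 7.16 degrees, less where a joint would pass 70% of its speed; a pose out of reach is approached as far as the arm can. A call with a gripper value outside its range is refused whole. "grip" is the gripper command: -1 is fully open, 1 is shut, values between are in proportion, set as the call begins (left out, the last holds). The fingers move at their own pace and stop on an object; "squeeze" is the grip in N (left out, the last holds). Time passes only in rows, so rows that repeat a pose let the fingers close. It gives the time, the measured TCP pose, the force, the opening and the grip force at its end, in the units of the state.
- get_state(): the state, without advancing time (a new reading comes with each control period).
- cams.capture(name): name is "side" or "top"; returns a dict with "image" (400x640x3 uint8, red, green, blue), "range_z" (400x640 float32, m along the optical axis (not along the pixel's ray), 0 where there is no reading), "fx", "fy", "cx", "cy" (pixels), "k1" (the pictures are not rectified: a ray, as slopes to the right and down, at radius r is drawn at 1 + k1 r^2 times it, then the intrinsics apply), "R" (3x3) and "t" (3): a world point X has camera coordinates R X + t. Camera axes: x right, y down, z forward; pixel columns grow to the right and rows downward; lengths in m; the calibration is good to about 2 mm. A picture is of the moment at which its call begins.
- r.close_job(): hands the job in; it is judged then, once.
The state is a dict: "time_s": time; "joints": joint angles; "qd": joint speeds; "joint_torque": joint torques, N m; "tcp_pos": TCP position; "eef_rot": TCP orientation; "contact_force": force on the tool from outside, world axes, zero at the start; "moment": the same for the moment, N m; "gripper_width": finger opening in m; "gripper_force": force on a finger pad.
Only numpy, scipy, OpenCV 4.12 (cv2) and the standard library are available. Lean on these libraries where they do the work, as an engineer would, in place of code of your own. Each camera call takes 0.05 s, during which the arm holds its last target. There are 200 camera calls.

## Working session

There is one attempt and no reset: what is moved stays moved. The work goes in short steps, Python scripts to look and compute and a tool call to move; the robot and the scene stay as the last step left them, time stands still between calls to the robot, and variables do not carry over. Pictures are saved under pics/ and viewed, at most 10 in all, crops included, and the job is handed in when it is done.

Besides the shell and the picture viewer there is one more tool, called after ">>>" as name([rows], argument=value, ...), one row to a line, values as JSON. apply_moves: Moves the arm, as the interface text tells. Its arguments: {"type":"object","properties":{"targets":{"type":"array","items":{"type":"object","properties":{"dp":{"type":"array","items":{"type":"number"}},"yaw":{"type":"number"}}}},"grip":{"type":"number"},"squeeze":{"type":"number"}},"required":["targets"]}

```bash
mkdir -p pics; cat > h.py <<'E'
import numpy as np,cv2
from plant import get_state,cams,r
def cap(n,save=None):
    c=cams.capture(n)
    if save: cv2.imwrite('pics/'+save,c['image'][:,:,::-1])
    return c
def slopes(c,uv):
    K=np.array([[c['fx'],0,c['cx']],[0,c['fy'],c['cy']],[0,0,1.]])
    return cv2.undistortPoints(np.array(uv,float).reshape(-1,1,2),K,np.array([c['k1'],0,0,0.])).reshape(-1,2)
def onplane(c,uv,z):
    s=slopes(c,uv);R=np.array(c['R']);t=np.array(c['t']);o=-R.T@t
    d=np.c_[s,np.ones(len(s))]@R
    return o+d*((z-o[2])/d[:,2])[:,None]
def pts(c,uv):
    uv=np.array(uv,int).reshape(-1,2);s=slopes(c,uv);zz=c['range_z'][uv[:,1],uv[:,0]]
    return (np.c_[s,np.ones(len(s))]*zz[:,None]-np.array(c['t']))@np.array(c['R'])
E
python3 - <<'E'
from h import *
import pickle
for n in('top','side'):
    c=cap(n,n+'0.png');pickle.dump(c,open(n+'0.pkl','wb'));print(n,-np.array(c['R']).T@c['t'],c['k1'])
print(get_state())
E
```

```text
top [0.34973775 0.05295732 1.1112361 ] 0.022810058708877715
side [ 0.52367395 -0.79763437  0.65273906] 0.026747463028579367
{'time_s': 0.1, 'joints': array([-5.93554524e+01,  2.05872662e+01,  6.38686497e-01, -1.81537210e-02,
       -7.01365954e+01, -1.65043502e+01]), 'qd': array([ 0.02002394, -0.08676605,  0.03304455,  0.05867502,  0.00381529,
       -0.01372472]), 'joint_torque': array([ 1.83101965e-03, -5.84164381e+01,  2.93755603e+01,  7.01540351e+00,
        1.01729447e-02, -6.21531558e-05]), 'tcp_pos': array([ 0.16474564, -0.65415986,  0.24771322]), 'eef_rot': array([ 1.79913486e+02, -7.83610483e-03, -1.65865978e+02]), 'contact_force': array([-0.07506891,  1.16285556, -1.42548341]), 'moment': array([-0.05366922, -0.03896345, -0.03145974]), 'gripper_force': 0.0, 'gripper_width': 0.08801261884070267}
```

View pics/top0.png

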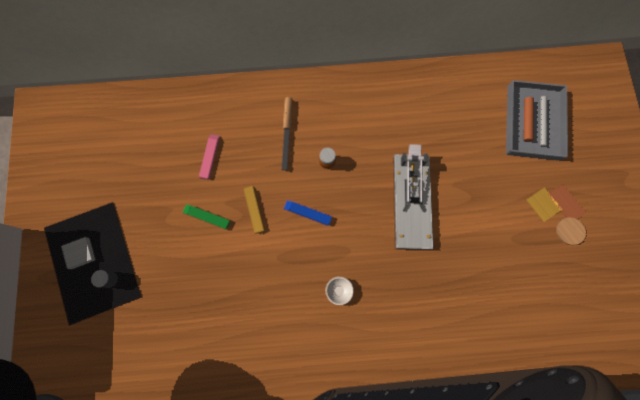

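View pics/side0.png

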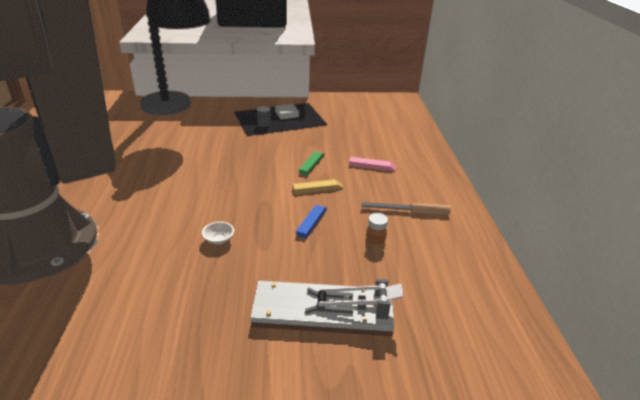

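Candidates: brass/yellow bar at top (254,210), side (318,187). The others are green (206,217), blue (309,213) and pink (209,157). I choose the yellow one and will check it in a crop. The fixture is at top (413,200), with its posts and stop at the upper end.

```bash
python3 - <<'E'
from h import *
import pickle
T=pickle.load(open('top0.pkl','rb'));S=pickle.load(open('side0.pkl','rb'))
for n,c,(x0,x1,y0,y1) in(('t',T,(235,275,175,245)),('s',S,(280,355,170,205))):
    im=c['image'][y0:y1,x0:x1];hsv=cv2.cvtColor(im,cv2.COLOR_RGB2HSV);print(n,hsv[35,19] if n=='t' else hsv[17,37], hsv[2,2])
    m=((hsv[...,0]>18)&(hsv[...,0]<34)&(hsv[...,1]>90)).astype(np.uint8)
    m=cv2.morphologyEx(m,cv2.MORPH_OPEN,np.ones((2,2)))
    k,l,st,ce=cv2.connectedComponentsWithStats(m);i=1+st[1:,4].argmax()
    v,u=np.where(l==i);uv=np.c_[u+x0,v+y0]
    print(len(uv),cv2.minAreaRect(uv.astype(np.float32)))
    P=onplane(c,uv,.012)[:,:2];rc=cv2.minAreaRect(P.astype(np.float32));print(rc,cv2.boxPoints(rc).round(4).tolist(),P.mean(0))
# fixture bed from depth
v,u=np.mgrid[130:262,375:455];uv=np.c_[u.ravel(),v.ravel()];P=pts(T,uv)
rgb=T['image'][uv[:,1],uv[:,0]].astype(int);ok=(np.ptp(rgb,axis=1)<35)&(rgb.sum(1)>250)
b=ok&(abs(P[:,2]-.025)<.006);print('bedz',np.median(P[b,2]))
Q=onplane(T,uv[b],.025)[:,:2];rc=cv2.minAreaRect(Q.astype(np.float32));print('bed',rc,cv2.boxPoints(rc).round(4).tolist())
h=P[:,2]>.05;print('posts',P[h].mean(0),h.sum())
a=cv2.resize(T['image'][125:260,380:450],None,fx=4.2,fy=4.2,interpolation=3)
b=cv2.resize(T['image'][175:245,230:280],None,fx=6,fy=6,interpolation=3);
s=cv2.resize(S['image'][165:210,280:360],None,fx=2.5*1.5,fy=3.75,interpolation=3)
W=np.zeros((600,800,3),np.uint8);
W[:a.shape[0],:a.shape[1]]=a;W[:b.shape[0],300:300+b.shape[1]]=b[:,:];W[425:425+s.shape[0],300:300+s.shape[1]]=s
cv2.imwrite('pics/crop.png',W[:,:,::-1])
E
```

```text
t [ 19 177 169] [ 13 171 143]
404 ((254.61767578125, 210.4705810546875), (45.354156494140625, 9.216354370117188), 75.96376037597656)
((0.5947591662406921, 0.20399346947669983), (0.12007076293230057, 0.023429930210113525), 10.811471939086914) [[0.5335999727249146, 0.20419999957084656], [0.5379999876022339, 0.18119999766349792], [0.6559000015258789, 0.2037000060081482], [0.6514999866485596, 0.22679999470710754]] [0.59379538 0.20383796]
s [ 19 128 147] [ 12 134 204]
274 ((317.5244140625, 186.7195281982422), (8.392796516418457, 45.05606460571289), 83.6598129272461)
((0.6005255579948425, 0.1980239450931549), (0.11317703127861023, 0.03781117498874664), 11.462117195129395) [[0.5412999987602234, 0.2053000032901764], [0.548799991607666, 0.16830000281333923], [0.6596999764442444, 0.1906999945640564], [0.6521999835968018, 0.22779999673366547]] [0.60136451 0.20178044]
bedz 0.02406626844681142
bed ((0.5845369696617126, -0.20172101259231567), (0.08999747782945633, 0.2440294623374939), 84.14738464355469) [[0.4586000144481659, -0.23399999737739563], [0.7013000249862671, -0.258899986743927], [0.7105000019073486, -0.16940000653266907], [0.4677000045776367, -0.1445000022649765]]
posts [ 0.65920366 -0.18814366  0.1604426 ] 378
```

View pics/crop.png

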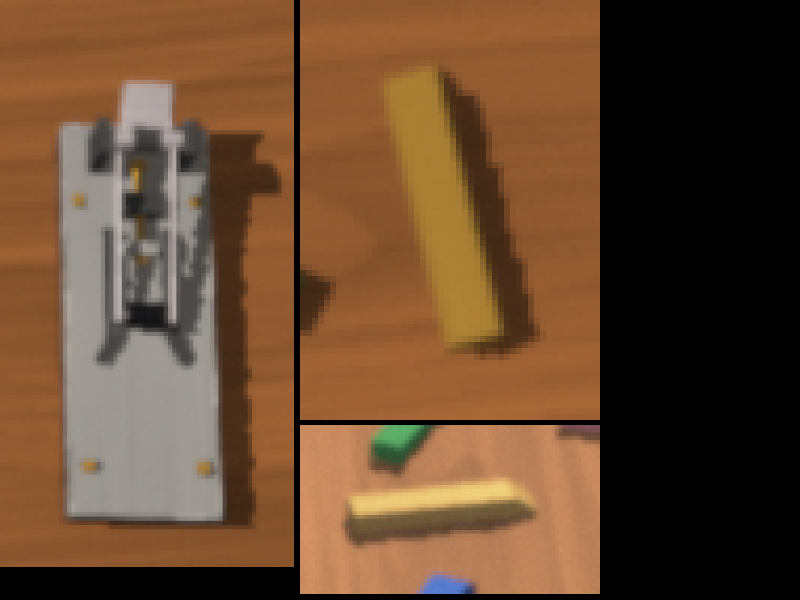

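The crop confirms a brass-yellow bar with its bevel towards +x. In the fixture crop the roller is at (147,316), the pad and plunger near (148,245), and the flared lead-ins at (105,355) and (190,355). Moving to the bar.

>>> apply_moves([
  {"dp": [0.335,0.5,0.0],"yaw": -3.3},
  {"dp": [0.335,0.5,0.0],"yaw": -3.3},
  {"dp": [0.335,0.5,0.0],"yaw": -3.3},
  {"dp": [0.335,0.5,0.0],"yaw": -3.3},
  {"dp": [0.335,0.5,0.0],"yaw": -3.3},
  {"dp": [0.335,0.5,0.0],"yaw": -3.3},
  {"dp": [0.335,0.5,0.0],"yaw": -3.3},
  {"dp": [0.335,0.5,0.0],"yaw": -3.3},
  {"dp": [0.335,0.5,0.0],"yaw": -3.3},
  {"dp": [0.335,0.5,0.0],"yaw": -3.3},
  {"dp": [0.335,0.5,0.0],"yaw": -3.3},
  {"dp": [0.335,0.5,0.0],"yaw": -3.3},
  {"dp": [0.335,0.5,0.0],"yaw": -3.3},
  {"dp": [0.335,0.5,0.0],"yaw": -3.3},
  {"dp": [0.335,0.5,0.0],"yaw": -3.3},
  {"dp": [0.335,0.5,0.0],"yaw": -3.3},
], grip=-0.14, squeeze=60)

```text
time_s: 1.43
tcp_pos: [0.5018, -0.1514, 0.2481]
eef_rot: [180.0, -0.0, -168.9]
contact_force: [0.5, 0.1, 0.7]
gripper_width: 0.0499
gripper_force: 0.0
```

Next, above the grip point (0.553, 0.196), then down to 0.10.

>>> apply_moves([
  {"dp": [0.053,0.351,0.0],"yaw": 0},
  {"dp": [0.053,0.351,0.0],"yaw": 0},
  {"dp": [0.053,0.351,0.0],"yaw": 0},
  {"dp": [0.053,0.351,0.0],"yaw": 0},
  {"dp": [0.053,0.351,0.0],"yaw": 0},
  {"dp": [0.053,0.351,0.0],"yaw": 0},
  {"dp": [0.053,0.351,0.0],"yaw": 0},
  {"dp": [0.053,0.351,0.0],"yaw": 0},
  {"dp": [0.053,0.351,0.0],"yaw": 0},
  {"dp": [0.053,0.351,-0.15],"yaw": 0},
  {"dp": [0.053,0.351,-0.15],"yaw": 0},
  {"dp": [0.053,0.351,-0.15],"yaw": 0},
  {"dp": [0.053,0.351,-0.15],"yaw": 0},
  {"dp": [0.053,0.351,-0.15],"yaw": 0},
  {"dp": [0.053,0.351,-0.15],"yaw": 0},
])

```text
time_s: 2.68
tcp_pos: [0.5524, 0.1956, 0.0977]
eef_rot: [-179.9, -0.2, -169.2]
contact_force: [-0.7, 0.5, 1.1]
gripper_width: 0.0501
gripper_force: 0.0
```

```bash
python3 - <<'E'
from h import *
s=get_state();print(s['tcp_pos'],s['eef_rot'])
c=cap('side');a=cv2.resize(c['image'][80:260,230:430],None,fx=3,fy=3,interpolation=3)
cv2.imwrite('pics/s1.png',a[:,:,::-1])
E
```

```text
[0.55244515 0.19555493 0.09773151] [-1.79893476e+02 -1.64899911e-01 -1.69163423e+02]
```

View pics/s1.png

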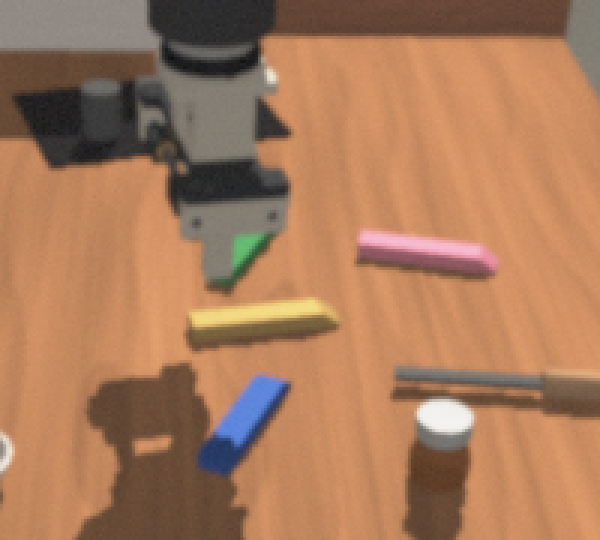

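The gripper's finger (218,275) stands over the bar's tail end, with the tail at (190,325) and the bevelled nose at (340,325). Descend and close.

>>> apply_moves([
  {"dp": [0,0,-0.03],"yaw": 0},
  {"dp": [0,0,-0.06],"yaw": 0},
  {"dp": [0,0,-0.072],"yaw": 0},
  {"dp": [0,0,-0.072],"yaw": 0},
  {"dp": [0,0,-0.072],"yaw": 0},
])

```text
time_s: 3.15
tcp_pos: [0.5542, 0.197, 0.0285]
eef_rot: [180.0, 0.1, -169.1]
contact_force: [0.5, 0.5, 1.2]
gripper_width: 0.0501
gripper_force: 0.0
```

>>> apply_moves([
  {"dp": [0,0,0],"yaw": 0},
  {"dp": [0,0,0],"yaw": 0},
  {"dp": [0,0,0],"yaw": 0},
  {"dp": [0,0,0],"yaw": 0},
  {"dp": [0,0,0],"yaw": 0},
  {"dp": [0,0,0],"yaw": 0},
], grip=1, squeeze=60)

```text
time_s: 3.65
tcp_pos: [0.5533, 0.1969, 0.0275]
eef_rot: [180.0, 0.1, -169.1]
contact_force: [-1.2, 0.7, 6.5]
gripper_width: 0.0229
gripper_force: 59.9
```

>>> apply_moves([
  {"dp": [0,0,0.02],"yaw": 0},
  {"dp": [0,0,0.05],"yaw": 0},
  {"dp": [0,0,0.09],"yaw": 0},
  {"dp": [0,0,0.11],"yaw": 0},
  {"dp": [-0.02,-0.03,0.11],"yaw": -2},
  {"dp": [-0.04,-0.07,0.11],"yaw": -5},
  {"dp": [-0.06,-0.11,0.11],"yaw": -8},
  {"dp": [-0.08,-0.15,0.11],"yaw": -11},
  {"dp": [-0.1,-0.19,0.11],"yaw": -14},
  {"dp": [-0.105,-0.23,0.11],"yaw": -16.7},
  {"dp": [-0.105,-0.27,0.11],"yaw": -16.7},
  {"dp": [-0.105,-0.31,0.11],"yaw": -16.7},
  {"dp": [-0.105,-0.35,0.1],"yaw": -16.7},
  {"dp": [-0.105,-0.375,0.085],"yaw": -16.7},
  {"dp": [-0.105,-0.384,0.07],"yaw": -16.7},
  {"dp": [-0.105,-0.384,0.06],"yaw": -16.7},
  {"dp": [-0.105,-0.384,0.06],"yaw": -16.7},
  {"dp": [-0.105,-0.384,0.06],"yaw": -16.7},
])

```text
time_s: 5.15
tcp_pos: [0.4469, -0.1877, 0.0859]
eef_rot: [-180.0, -0.2, 174.1]
contact_force: [-0.6, 0.3, -3.4]
gripper_width: 0.0232
gripper_force: 59.9
```

```bash
python3 - <<'E'
from h import *
import pickle
s=get_state();print(s['tcp_pos'],s['eef_rot'],s['contact_force'],s['moment'])
T=cap('top');S=cap('side');pickle.dump((T,S),open('c2.pkl','wb'))
a=cv2.resize(T['image'][130:280,370:460],None,fx=4,fy=4,interpolation=3)
b=cv2.resize(S['image'][220:340,220:420],None,fx=2.2,fy=2.2,interpolation=3)
W=np.zeros((600,800,3),np.uint8);W[:600,:360]=a;W[:b.shape[0],360:360+b.shape[1]]=b
cv2.imwrite('pics/c2.png',W[:,:,::-1])
E
```

```text
[ 0.4468978  -0.18767121  0.08589936] [-1.79989263e+02 -1.50959817e-01  1.74102981e+02] [-0.57888801  0.29322359 -3.3652359 ] [-0.00124568  0.05470568  0.00039278]
```

View pics/c2.png

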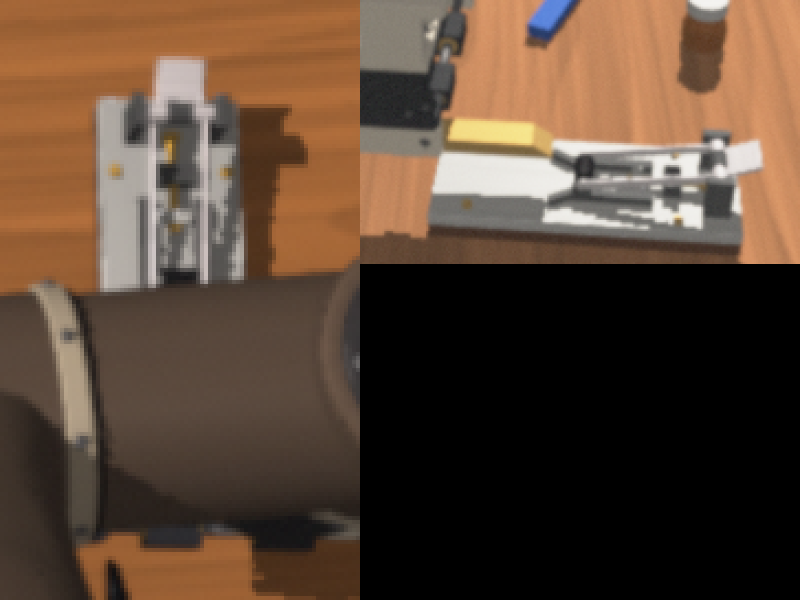

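Side view: the bar (455–550, 120–155 in the crop) is held level in line behind the roller at (585,165). The top view is blocked by the arm. I'll measure the lateral fit from the side view.

```bash
python3 - <<'E'
from h import *
import pickle
T,S=pickle.load(open('c2.pkl','rb'));S0=pickle.load(open('side0.pkl','rb'));T0=pickle.load(open('top0.pkl','rb'))
def allp(c,x0,x1,y0,y1):
    v,u=np.mgrid[y0:y1,x0:x1];uv=np.c_[u.ravel(),v.ravel()];return uv,pts(c,uv),c['image'][uv[:,1],uv[:,0]]
F=np.array([.5825,-.2015]);a=np.radians(-5.86);u=np.array([np.cos(a),np.sin(a)]);n=np.array([-u[1],u[0]])
fx=lambda P:np.c_[(P[:,:2]-F)@u,(P[:,:2]-F)@n]
# bed in side0
uv,P,I=allp(S0,240,400,270,340);Q=onplane(S0,uv,.025);q=fx(Q)
ok=abs(P[:,2]-.025)<.006
print('bedz side',np.median(P[ok,2]))
for lo,hi in((-.11,-.09),(-.09,-.07),(-.07,-.05),(.01,.03)):
    m=ok&(q[:,0]>lo)&(q[:,0]<hi)&(abs(q[:,1])<.06);print(lo,'y range',np.percentile(q[m,1],[1,99]).round(4))
m=ok&(abs(q[:,1])<.03);print('x min/max',np.percentile(q[m,0],[.5,99.5]))
# bar
uv,P,I=allp(S,255,312,270,300);h=cv2.cvtColor(I[None],cv2.COLOR_RGB2HSV)[0]
m=(h[:,0]>17)&(h[:,0]<34)&(h[:,1]>70);print(m.sum(),np.percentile(P[m,2],[5,50,95]))
ztop=np.percentile(P[m,2],80);t=m&(h[:,2]>np.percentile(h[m,2],50)*.9)
A=np.c_[fx(P[m]),P[m,2]]
top=A[:,2]>ztop-.004
c,_,_,_=np.linalg.lstsq(np.c_[A[top,:2],np.ones(top.sum())],A[top,2],rcond=None);print('plane slope x,y',c,ztop)
q=fx(onplane(S,uv[m],c[2]-.05*c[0]))
for lo in np.arange(-.1,-.03,.01):
    k=(q[:,0]>lo)&(q[:,0]<lo+.01)
    if k.sum()>5: print(lo.round(3),k.sum(),'far edge y',np.percentile(q[k,1],97).round(4),'near',q[k,1].min().round(4))
print('nose x',q[:,0].max())
s=get_state();print('tcp fx',fx(s['tcp_pos'][None]))
# roller & dark things in side0/top0
for nme,c,b in(('top',T0,(405,425,190,208)),('side',S0,(308,345,285,310))):
    uv,P,I=allp(c,*b);k=(I.max(1)<45)&(P[:,2]>.035);print(nme,k.sum(),np.c_[fx(P[k]),P[k,2]].mean(0) if k.any() else '', fx(onplane(c,uv[k].mean(0)[None],.044)))
E
```

```text
bedz side 0.025326391393890625
-0.11 y range [-0.0495  0.0426]
-0.09 y range [-0.0496  0.0436]
-0.07 y range [-0.0497  0.0431]
0.01 y range [-0.0502  0.0432]
x min/max [-0.11741701  0.12477051]
697 [0.0613806  0.0712922  0.07375491]
plane slope x,y [ 0.01144224 -0.93050509  0.07267595] 0.07270943290831827
-0.1 86 far edge y 0.0137 near -0.0211
-0.09 85 far edge y 0.0144 near -0.0202
-0.08 86 far edge y 0.0129 near -0.0214
-0.07 84 far edge y 0.0139 near -0.0208
-0.06 85 far edge y 0.0146 near -0.0197
-0.05 88 far edge y 0.013 near -0.0212
-0.04 73 far edge y 0.0087 near -0.0205
-0.03 34 far edge y 0.002 near -0.0218
nose x -0.023312361653256973
tcp fx [[-0.13509659  0.00052329]]
top 41 [-0.00085162 -0.00049085  0.04268196] [[-0.00117123 -0.00020824]]
side 22 [ 0.00124601 -0.00452748  0.04435481] [[ 0.00124685 -0.00420505]]
```

>>> apply_moves([
  {"dp": [-0.012,-0.001,0],"yaw": 0},
  {"dp": [-0.012,-0.001,-0.015],"yaw": 0},
  {"dp": [-0.012,-0.001,-0.025],"yaw": 0},
  {"dp": [-0.012,-0.001,-0.031],"yaw": 0},
  {"dp": [-0.012,-0.001,-0.031],"yaw": 0},
  {"dp": [-0.012,-0.001,-0.031],"yaw": 0},
])

```text
time_s: 5.75
tcp_pos: [0.4361, -0.1883, 0.056]
eef_rot: [-180.0, 0.0, 174.2]
contact_force: [0.1, 0.5, -3.1]
gripper_width: 0.0232
gripper_force: 59.9
```

```bash
python3 - <<'E'
from h import *
import pickle
s=get_state();print(s['tcp_pos'],s['eef_rot'],s['contact_force'])
S=cap('side');pickle.dump(S,open('c3.pkl','wb'))
a=cv2.resize(S['image'][265:335,245:405],None,fx=5,fy=5,interpolation=3)
cv2.imwrite('pics/c3.png',a[:,:,::-1])
F=np.array([.5825,-.2015]);a=np.radians(-5.86);u=np.array([np.cos(a),np.sin(a)]);n=np.array([-u[1],u[0]])
fx=lambda P:np.c_[(P[:,:2]-F)@u,(P[:,:2]-F)@n]
v,uu=np.mgrid[270:320,250:330];uv=np.c_[uu.ravel(),v.ravel()];P=pts(S,uv);I=S['image'][uv[:,1],uv[:,0]]
h=cv2.cvtColor(I[None],cv2.COLOR_RGB2HSV)[0]
m=(h[:,0]>17)&(h[:,0]<34)&(h[:,1]>70);print(m.sum(),np.percentile(P[m,2],[5,50,95]))
z=s['tcp_pos'][2]-.0135
q=fx(onplane(S,uv[m],z))
for lo in np.arange(-.11,-.03,.01):
    k=(q[:,0]>lo)&(q[:,0]<lo+.01)
    if k.sum()>5: print(lo.round(3),k.sum(),'far',np.percentile(q[k,1],97).round(4),'near bottom edge y on plane bottom',fx(onplane(S,uv[m][k],z-.014))[:,1].min().round(4))
print('nose x',q[:,0].max(),fx(s['tcp_pos'][None]))
E
```

```text
[ 0.43607718 -0.18826807  0.05599939] [-1.79993908e+02  1.12331243e-02  1.74189350e+02] [ 0.10604883  0.52599166 -3.07583494]
756 [0.02923402 0.04073712 0.04345845]
-0.11 85 far 0.0096 near bottom edge y on plane bottom -0.0119
-0.1 89 far 0.0092 near bottom edge y on plane bottom -0.032
-0.09 118 far 0.0201 near bottom edge y on plane bottom -0.0386
-0.08 83 far 0.0086 near bottom edge y on plane bottom -0.0119
-0.07 85 far 0.0094 near bottom edge y on plane bottom -0.0113
-0.06 85 far 0.01 near bottom edge y on plane bottom -0.0105
-0.05 74 far 0.0059 near bottom edge y on plane bottom -0.0118
-0.04 29 far -0.0001 near bottom edge y on plane bottom -0.0111
nose x -0.03551150849306206 [[-0.14700862 -0.00178671]]
```

View pics/c3.png

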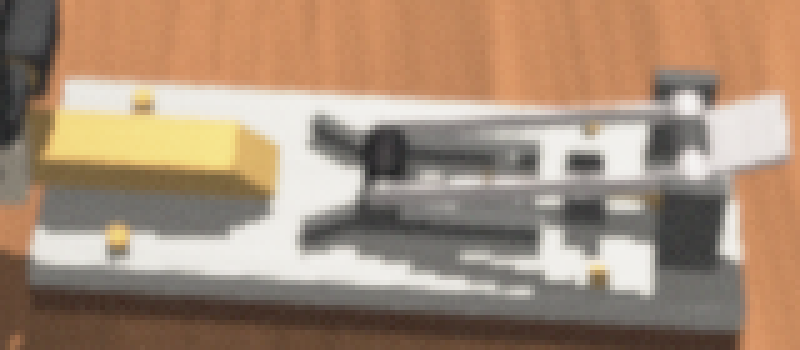

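The bar (40–275, 110–200) is square to the fixture and about midway between the flares at (315,125) and (310,235), still a few mm above the bed. Lowering until it touches.

>>> apply_moves([
  {"dp": [0,-0.0005,-0.001],"yaw": 0},
  {"dp": [0,-0.0005,-0.002],"yaw": 0},
  {"dp": [0,-0.0005,-0.003],"yaw": 0},
  {"dp": [0,-0.0005,-0.003],"yaw": 0},
  {"dp": [0,-0.0005,-0.003],"yaw": 0},
])

```text
time_s: 6.22
tcp_pos: [0.4362, -0.1891, 0.0527]
eef_rot: [-180.0, 0.0, 174.1]
contact_force: [0.4, 0.3, -2.4]
gripper_width: 0.0234
gripper_force: 59.9
```

>>> apply_moves([
  {"dp": [0,0,-0.0005],"yaw": 0},
  {"dp": [0,0,-0.0005],"yaw": 0},
  {"dp": [0,0,-0.001],"yaw": 0},
  {"dp": [0,0,-0.001],"yaw": 0},
  {"dp": [0,0,-0.001],"yaw": 0},
])

```text
time_s: 6.63
tcp_pos: [0.4361, -0.1891, 0.0521]
eef_rot: [-180.0, 0.0, 174.2]
contact_force: [-2.4, 1.9, 6.7]
gripper_width: 0.0232
gripper_force: 59.9
```

>>> apply_moves([
  {"dp": [0,0,0],"yaw": 0},
  {"dp": [0,0,0],"yaw": 0},
  {"dp": [0,0,0],"yaw": 0},
], grip=0.3)

```text
time_s: 6.88
tcp_pos: [0.4361, -0.1891, 0.0516]
eef_rot: [180.0, 0.0, 174.1]
contact_force: [-0.2, 0.3, 0.1]
gripper_width: 0.0296
gripper_force: 0.0
```

>>> apply_moves([
  {"dp": [0,0,0],"yaw": 0},
  {"dp": [0,0,0],"yaw": 0},
  {"dp": [0,0,0],"yaw": 0},
  {"dp": [0,0,0],"yaw": 0},
], grip=1, squeeze=30)

```text
time_s: 7.22
tcp_pos: [0.4359, -0.189, 0.0515]
eef_rot: [-180.0, -0.0, 174.1]
contact_force: [1.0, 0.9, 0.0]
gripper_width: 0.0236
gripper_force: 30.0
```

>>> apply_moves([
  {"dp": [0.003,-0.0003,0],"yaw": 0},
  {"dp": [0.006,-0.0006,0],"yaw": 0},
  {"dp": [0.009,-0.0009,0],"yaw": 0},
  {"dp": [0.012,-0.0012,0],"yaw": 0},
  {"dp": [0.015,-0.0015,0],"yaw": 0},
  {"dp": [0.018,-0.0018,0],"yaw": 0},
  {"dp": [0.02,-0.002,0],"yaw": 0},
])

```text
time_s: 7.8
tcp_pos: [0.4563, -0.1911, 0.0515]
eef_rot: [-180.0, 0.0, 174.1]
contact_force: [-1.1, -0.4, 0.9]
gripper_width: 0.0235
gripper_force: 30.0
```

>>> apply_moves([
  {"dp": [0.002,-0.0002,0],"yaw": 0},
  {"dp": [0.004,-0.0004,0],"yaw": 0},
  {"dp": [0.006,-0.0006,0],"yaw": 0},
  {"dp": [0.008,-0.0008,0],"yaw": 0},
  {"dp": [0.01,-0.001,0],"yaw": 0},
  {"dp": [0.012,-0.0012,0],"yaw": 0},
  {"dp": [0.012,-0.0012,0],"yaw": 0},
])

```text
time_s: 8.38
tcp_pos: [0.4684, -0.1923, 0.0515]
eef_rot: [-180.0, 0.0, 174.1]
contact_force: [0.6, -0.4, -1.6]
gripper_width: 0.0237
gripper_force: 30.0
```

```bash
python3 - <<'E'
from h import *
s=get_state();print(s['tcp_pos'],s['contact_force'],s['moment'])
S=cap('side')
a=cv2.resize(S['image'][265:335,245:405],None,fx=5,fy=5,interpolation=3)
cv2.imwrite('pics/c4.png',a[:,:,::-1])
E
```

```text
[ 0.46844492 -0.19227211  0.05149742] [ 0.58355795 -0.36764361 -1.5535242 ] [-0.06931919 -0.214377   -0.04419124]
```

View pics/c4.png

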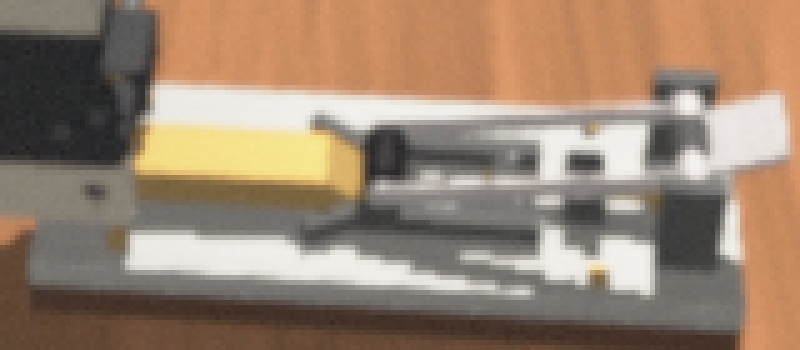

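The nose (360,170) is about to enter under the roller (385,150), centred between the flares. Wedging on.

>>> apply_moves([
  {"dp": [0.0015,-0.00015,0],"yaw": 0},
  {"dp": [0.003,-0.0003,0],"yaw": 0},
  {"dp": [0.0045,-0.00045,0],"yaw": 0},
  {"dp": [0.006,-0.0006,0],"yaw": 0},
  {"dp": [0.0075,-0.00075,0],"yaw": 0},
  {"dp": [0.009,-0.0009,0],"yaw": 0},
])

```text
time_s: 8.93
tcp_pos: [0.4743, -0.1931, 0.0515]
eef_rot: [-180.0, -0.3, 174.1]
contact_force: [-10.1, 1.9, 10.8]
gripper_width: 0.0238
gripper_force: 30.0
```

>>> apply_moves([
  {"dp": [0.001,-0.0001,0],"yaw": 0},
  {"dp": [0.002,-0.0002,0],"yaw": 0},
  {"dp": [0.003,-0.0003,0],"yaw": 0},
  {"dp": [0.004,-0.0004,0],"yaw": 0},
  {"dp": [0.005,-0.0005,0],"yaw": 0},
  {"dp": [0.006,-0.0006,0],"yaw": 0},
])

```text
time_s: 9.43
tcp_pos: [0.4796, -0.1937, 0.0515]
eef_rot: [-180.0, -0.3, 174.1]
contact_force: [-11.4, 1.6, 12.3]
gripper_width: 0.024
gripper_force: 30.0
```

>>> apply_moves([
  {"dp": [0.001,-0.0001,0],"yaw": 0},
  {"dp": [0.002,-0.0002,0],"yaw": 0},
  {"dp": [0.003,-0.0003,0],"yaw": 0},
  {"dp": [0.004,-0.0004,0],"yaw": 0},
  {"dp": [0.005,-0.0005,0],"yaw": 0},
  {"dp": [0.006,-0.0006,0],"yaw": 0},
])

```text
time_s: 9.93
tcp_pos: [0.4866, -0.1944, 0.0515]
eef_rot: [-180.0, -0.2, 174.1]
contact_force: [-6.4, 1.3, 5.6]
gripper_width: 0.0235
gripper_force: 30.0
```

>>> apply_moves([
  {"dp": [0.001,-0.0001,0],"yaw": 0},
  {"dp": [0.002,-0.0002,0],"yaw": 0},
  {"dp": [0.003,-0.0003,0],"yaw": 0},
  {"dp": [0.004,-0.0004,0],"yaw": 0},
])

```text
time_s: 10.27
tcp_pos: [0.4925, -0.1948, 0.0515]
eef_rot: [-180.0, -0.0, 174.1]
contact_force: [-4.9, 1.0, 2.8]
gripper_width: 0.0238
gripper_force: 30.0
```

```bash
python3 - <<'E'
from h import *
s=get_state();print(s['tcp_pos'],s['contact_force'],s['moment'])
S=cap('side')
a=cv2.resize(S['image'][265:335,245:405],None,fx=5,fy=5,interpolation=3)
cv2.imwrite('pics/c5.png',a[:,:,::-1])
E
```

```text
[ 0.49253375 -0.19476942  0.05154283] [-4.92179718  1.04775245  2.77036824] [0.15502072 1.49832393 0.00699167]
```

View pics/c5.png

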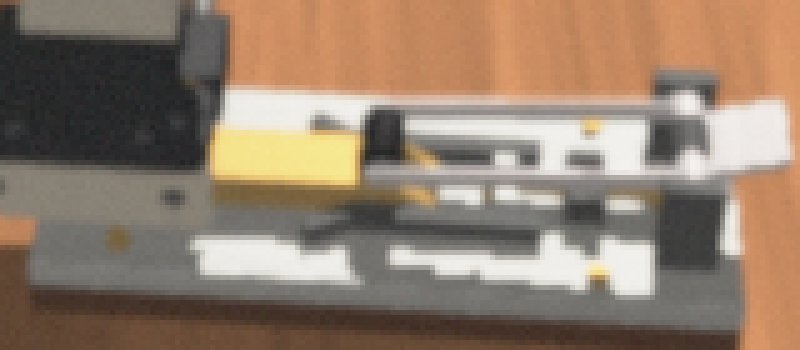

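The roller (385,135) is up on the bar's top, and the nose at (435,190) is about 15–18 mm short of the plunger tip at (488,190). Sliding on.

>>> apply_moves([
  {"dp": [0.001,-0.0001,0],"yaw": 0},
  {"dp": [0.002,-0.0002,0],"yaw": 0},
  {"dp": [0.003,-0.0003,0],"yaw": 0},
  {"dp": [0.004,-0.0004,0],"yaw": 0},
  {"dp": [0.005,-0.0005,0],"yaw": 0},
])

```text
time_s: 10.73
tcp_pos: [0.498, -0.1953, 0.0515]
eef_rot: [180.0, -0.0, 174.1]
contact_force: [-4.5, 0.5, 1.9]
gripper_width: 0.0233
gripper_force: 30.0
```

>>> apply_moves([
  {"dp": [0.001,-0.0001,0],"yaw": 0},
  {"dp": [0.002,-0.0002,0],"yaw": 0},
  {"dp": [0.003,-0.0003,0],"yaw": 0},
  {"dp": [0.004,-0.0004,0],"yaw": 0},
])

```text
time_s: 11.07
tcp_pos: [0.502, -0.1956, 0.0515]
eef_rot: [180.0, -0.0, 174.1]
contact_force: [-3.3, -0.3, 3.2]
gripper_width: 0.0237
gripper_force: 30.0
```

>>> apply_moves([
  {"dp": [0.0005,-5e-05,0],"yaw": 0},
  {"dp": [0.001,-0.0001,0],"yaw": 0},
  {"dp": [0.0015,-0.00015,0],"yaw": 0},
  {"dp": [0.002,-0.0002,0],"yaw": 0},
  {"dp": [0.0025,-0.00025,0],"yaw": 0},
])

```text
time_s: 11.48
tcp_pos: [0.5044, -0.1959, 0.0515]
eef_rot: [-180.0, -0.0, 174.1]
contact_force: [-4.3, 0.1, 0.9]
gripper_width: 0.0238
gripper_force: 30.0
```

>>> apply_moves([
  {"dp": [0.0005,-5e-05,0],"yaw": 0},
  {"dp": [0.001,-0.0001,0],"yaw": 0},
  {"dp": [0.0015,-0.00015,0],"yaw": 0},
  {"dp": [0.002,-0.0002,0],"yaw": 0},
])

```text
time_s: 11.82
tcp_pos: [0.5064, -0.1961, 0.0515]
eef_rot: [180.0, -0.0, 174.1]
contact_force: [-3.8, 0.8, 0.3]
gripper_width: 0.0231
gripper_force: 30.0
```

>>> apply_moves([
  {"dp": [0.0005,-5e-05,0],"yaw": 0},
  {"dp": [0.001,-0.0001,0],"yaw": 0},
  {"dp": [0.0015,-0.00015,0],"yaw": 0},
  {"dp": [0.002,-0.0002,0],"yaw": 0},
])

```text
time_s: 12.15
tcp_pos: [0.5083, -0.1963, 0.0515]
eef_rot: [180.0, -0.0, 174.1]
contact_force: [-3.9, 0.1, 1.0]
gripper_width: 0.0236
gripper_force: 30.0
```

```bash
python3 - <<'E'
from h import *
s=get_state();print(s['tcp_pos'],s['contact_force'],s['moment'])
S=cap('side');T=cap('top')
a=cv2.resize(S['image'][285:320,305:385],None,fx=10,fy=8,interpolation=3)
b=cv2.resize(T['image'][145:215,380:450],None,fx=4,fy=4,interpolation=3)
W=np.zeros((570,800,3),np.uint8);W[:280]=a;W[285:565,:280]=b
cv2.imwrite('pics/c6.png',W[:,:,::-1])
E
```

```text
[ 0.50826002 -0.19625855  0.05152866] [-3.88633356  0.11142364  1.04416911] [-0.06424121  1.57408485 -0.10523363]
```

View pics/c6.png

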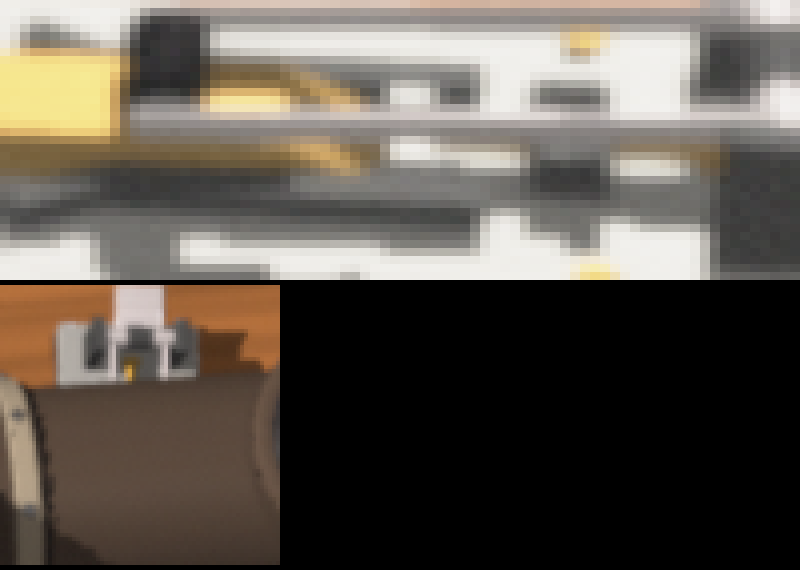

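The nose tip (380,160) is nearly at the light pad block (385–435). From here I use fine steps.

>>> apply_moves([
  {"dp": [0.0005,-5e-05,0],"yaw": 0},
  {"dp": [0.001,-0.0001,0],"yaw": 0},
  {"dp": [0.001,-0.0001,0],"yaw": 0},
])

```text
time_s: 12.5
tcp_pos: [0.5094, -0.1964, 0.0515]
eef_rot: [180.0, -0.0, 174.1]
contact_force: [-3.6, -0.7, 0.3]
gripper_width: 0.0239
gripper_force: 30.0
```

>>> apply_moves([
  {"dp": [0.0005,-5e-05,0],"yaw": 0},
  {"dp": [0.001,-0.0001,0],"yaw": 0},
  {"dp": [0.001,-0.0001,0],"yaw": 0},
])

```text
time_s: 12.75
tcp_pos: [0.5104, -0.1965, 0.0515]
eef_rot: [180.0, -0.0, 174.1]
contact_force: [-3.8, -0.7, 0.5]
gripper_width: 0.0235
gripper_force: 30.0
```

>>> apply_moves([
  {"dp": [0.0005,-5e-05,0],"yaw": 0},
  {"dp": [0.001,-0.0001,0],"yaw": 0},
  {"dp": [0.001,-0.0001,0],"yaw": 0},
])

```text
time_s: 13.0
tcp_pos: [0.5114, -0.1966, 0.0515]
eef_rot: [-180.0, -0.0, 174.1]
contact_force: [-4.3, 0.3, 1.1]
gripper_width: 0.0234
gripper_force: 30.0
```

>>> apply_moves([
  {"dp": [0.0005,-5e-05,0],"yaw": 0},
  {"dp": [0.001,-0.0001,0],"yaw": 0},
  {"dp": [0.001,-0.0001,0],"yaw": 0},
])

```text
time_s: 13.25
tcp_pos: [0.5116, -0.1966, 0.0515]
eef_rot: [-180.0, -0.1, 174.1]
contact_force: [-6.7, 0.7, 3.8]
gripper_width: 0.0238
gripper_force: 30.0
```

Solid contact felt. Press a bit more.

>>> apply_moves([
  {"dp": [0.0004,-4e-05,0],"yaw": 0},
  {"dp": [0.0008,-8e-05,0],"yaw": 0},
  {"dp": [0.0008,-8e-05,0],"yaw": 0},
])

```text
time_s: 13.5
tcp_pos: [0.5116, -0.1966, 0.0515]
eef_rot: [180.0, -0.2, 174.1]
contact_force: [-8.8, 1.3, 7.3]
gripper_width: 0.0237
gripper_force: 30.0
```

>>> apply_moves([
  {"dp": [0.0004,-4e-05,0],"yaw": 0},
  {"dp": [0.0006,-6e-05,0],"yaw": 0},
  {"dp": [0.0006,-6e-05,0],"yaw": 0},
])

```text
time_s: 13.75
tcp_pos: [0.5116, -0.1966, 0.0515]
eef_rot: [180.0, -0.2, 174.1]
contact_force: [-11.7, 1.8, 8.5]
gripper_width: 0.0235
gripper_force: 30.0
```

Pad face firm: 8 N above sliding force with no TCP movement. Release in place, then lift.

>>> apply_moves([
  {"dp": [0,0,0],"yaw": 0},
  {"dp": [0,0,0],"yaw": 0},
  {"dp": [0,0,0],"yaw": 0},
  {"dp": [0,0,0],"yaw": 0},
  {"dp": [0,0,0],"yaw": 0},
], grip=0)

```text
time_s: 14.17
tcp_pos: [0.5146, -0.1968, 0.0518]
eef_rot: [180.0, 0.1, 174.2]
contact_force: [-0.7, -0.1, 0.2]
gripper_width: 0.0431
gripper_force: 0.0
```

>>> apply_moves([
  {"dp": [0,0,0.01],"yaw": 0},
  {"dp": [0,0,0.03],"yaw": 0},
  {"dp": [0,0,0.06],"yaw": 0},
  {"dp": [0,0,0.1],"yaw": 0},
  {"dp": [-0.03,0,0.13],"yaw": 0},
  {"dp": [-0.06,0,0.15],"yaw": 0},
  {"dp": [-0.07,0,0.15],"yaw": 0},
  {"dp": [-0.07,0,0.15],"yaw": 0},
])

```text
time_s: 14.83
tcp_pos: [0.4424, -0.1968, 0.204]
eef_rot: [180.0, 0.3, 174.1]
contact_force: [-0.2, 0.1, -0.6]
gripper_width: 0.0437
gripper_force: 0.0
```

```bash
python3 - <<'E'
from h import *
s=get_state();print(s['tcp_pos'],s['contact_force'])
S=cap('side')
a=cv2.resize(S['image'][255:335,245:405],None,fx=5,fy=5,interpolation=3)
cv2.imwrite('pics/c7.png',a[:,:,::-1])
E
```

```text
[ 0.44240908 -0.19684577  0.20401235] [-0.21700369  0.12114057 -0.61119111]
```

View pics/c7.png

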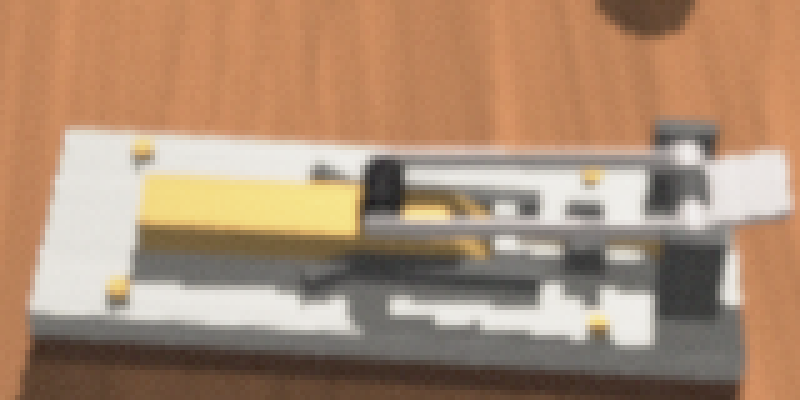

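The bar lies flat and straight between the rails, with the roller (385,185) standing on it and the nose (490,245) against the pad. The gripper is clear, so I'm handing in.

```bash
python3 -c "
from plant import r
print(r.close_job())"
```

```text
the job is handed in; nothing more can be done
None
```

The brass bar is loaded: its nose is on the solid stop at about 8 N above the sliding force, the bar is released with the roller holding it flat, and the job was handed in at about 15 s; no verdict was returned.

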